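Lock the grinding cup into the sample mill and fold down its guard

TASK

Take the grinding cup with the orange grip and, keeping it upright, fit it on the sample mill: enter its two lugs in the collar's open slots, press it down against the spring, turn it a quarter turn clockwise to the stop and let it spring up so that it seats locked. Then fold the mill's clear guard fully down over it and let go. Leave the green cup, the jug, the tins and the brush where they are.

Things in the scene. Friction and masses are not known exactly. Their poses are not given: they have to be found in the camera images.
- cup_grip (a point): The orange cup to fit: closed steel cup, 116 mm high, 0.22 to 0.35 kg, standing upright. The point is the centre of its orange bar grip, 104 mm above the cup's underside: bar 46 mm long (x), 15 mm wide (y), 24 mm high, its lower face 10 mm above the black lid (75 mm diameter), on a 14 mm stem. Cup body 72 mm diameter from 24 to 74 mm above the underside.
- cup_foot (a point): Centre of the orange cup's underside, same axes as cup_grip. The foot is 52 mm in diameter and 24 mm high, with two opposite lugs in line with the bar (along +x and -x): 12 mm wide, 70 mm from tip to tip, from 2 to 9 mm above the underside. Turned by half a turn the cup is the same.
- collar_entry (a point): Centre of the mill's steel collar at its top face, 84 mm above the table; z up, x towards one of the two opposite entry slots (notches in the collar top, by the white marks): the bar enters along x, either way round. Collar 90 mm outside, bore 57 mm, room for lugs to 74 mm diameter; 2.3 mm of play each side of a lug. Turns clockwise only (from above), to a stop at about 95 degrees.
- collar_lock (a point): The same point, x along the lock pockets (orange marks), 90 degrees clockwise of the entry slots. With the grip centre 81.5 to 86 mm above this point the lugs pass under the collar's ledge and the cup can be turned; with the bar along this x (within 5 degrees) the spring lifts the cup 5 mm when let up: seated, the grip centre is 91 mm above this point and the cup cannot turn out.
- plate (a joint): How far the brass spring plate in the collar is pressed down, m: 0 free (its top 5 mm below the collar top; the cup's underside meets it with the grip centre 99 mm above the collar top), 0.008 with the cup seated, 0.013 or more to turn it, 0.0175 hard stop. Push 4.5 N at first, 0.45 N more per mm, 12.4 N at the stop.
- mill: The sample mill, fixed on the table: origin on the table under the collar axis, z up. White deck with stainless top, 60 mm high, 110 mm either way along x and from y = -95 to +87 mm; motor housing 200 mm high beside it from y = -95 to -225 mm, also 110 mm either way along x. Entry slots at +45 and -135 degrees from its x, lock pockets at -45 and +135 degrees.
- guard (a joint): Hinge angle of the clear guard, rad: 0 = folded fully down, level over the cup, against its stop; grows as it is raised. It starts raised past upright, leaning back over the motor housing (1.8 to 2.2). The hinge is stiff: the guard stays where it is left, and takes 0.1 to 0.45 N m to turn.
- guard_hinge (a point): Middle of the guard's hinge line, 205 mm above the table on the motor housing's edge, 100 mm from the collar axis on the mill's -y side; the line runs along the mill's x. Axes: x along the hinge, y from hinge to free edge, z out of the outer face (the upper one when shut); they turn with the guard.
- guard_edge (a point): Middle of the guard's free edge, 145 mm from the hinge line, same axes as guard_hinge. The guard is a clear plate 160 mm wide along the hinge, 5 mm thick, with black borders and a black apron 6 mm thick along the free edge, reaching 21 mm from the plate on the inner side. Shut, its top face is 210 mm above the table.
- cup_green_grip (a point): Bystander: a like cup with a green grip; the point is the centre of its bar.
- jug: Bystander: open steel jug 94 mm wide, 120 mm high, handle to its +y; origin under its centre.
- tin_a: Bystander: sample tin with a blue band, 64 mm diameter, 85 mm high; origin under its centre.
- tin_b: Bystander: sample tin with a white band, 64 mm diameter, 85 mm high; origin under its centre.
- brush: Bystander: cleaning brush lying on the table.
There are look-alikes about, which are no part of the job. What is shaped like the part that bears cup_grip but pink or purple is not meant.

How it is judged:
On the way, in this order (a step that is already met when the one before it is completed fails the run):
1. the cup's lugs are pressed down through the collar's entry slots, against the spring (z of cup_grip in the frame of collar_entry below 0.0875 m and horizontal distance between cup_grip and collar_entry below 0.008 m and angle between the x axis of cup_grip and the x axis of collar_entry, either way round below 0.25 rad), for 0.05 s.
2. the cup is turned to the lock pockets and has sprung up and seated in them (z of cup_grip in the frame of collar_lock between 0.0885 and 0.0945 m and horizontal distance between cup_grip and collar_lock below 0.008 m and angle between the x axis of cup_grip and the x axis of collar_lock, either way round below 0.2 rad), for 0.2 s.
At the end, for the whole second after the job is handed in: The orange cup sits locked: its grip bar within 0.2 rad of the lock direction, within 8 mm of the collar axis, its grip centre 88.5 to 94.5 mm above the collar top (sprung up in the pockets). The guard is folded down to within 0.06 rad of level, and nothing is held (all of step 2 and value of joint guard below 0.06 rad); the robot touches nothing.
It fails at once if the orange cup is tipped more than 0.6 rad (angle between cup_grip's own z axis and vertical above 0.6 rad).
It fails at once if the green cup, jug, a tin or the brush is moved more than 3 cm (distance of any of cup_green_grip, jug, tin_a, tin_b, brush from where it was at the start of the episode above 0.03 m).
It also fails if it takes over 64 s, if anything falls off the work surface, if the arm or the gripper's body presses on something with over 40 N, if the wrist force passes 120 N, or if a joint passes its speed limit or range.

ROBOT

A 6-joint arm with a two-finger parallel gripper is mounted at the origin on the work surface. World frame = base frame: x ahead of the robot, y to its left, z up, the work surface at z = 0. Lengths are in m, angles in rad, forces in N, time in s.
With the tool pointing down it reaches from about 0.3 to 1 m from the base axis. Payload 5.1 kg.
Tool frame: the origin (TCP) lies midway between the tips of the shut fingers; the grasp point (between the pads) lies 19 mm behind it; z points along the fingers, y is the line along which they close (so a half turn about z gives the same grasp; the last joint's range is limited). The gripper opens to 95 mm and grips with 3 to 60 N. Pads are 20 mm wide; open, the fingers measure 119 mm over their backs; the gripper's body (75 mm by 180 mm) begins 59 mm behind the grasp point.
Start: joints at [-1.253, 0.124, 1.65, -0, 1.367, -0.083], TCP at [0.254, -0.598, 0.215] pointing down, gripper open.
Joint ranges: [-2.61, 2.61], [-1.02, 2.33], [0.03, 2.71], [-1.35, 4.49], [0.32, 2.68], [-2.91, 2.91]. Speed limits (rad/s): [2.57, 2.57, 3.14, 3.14, 3.14, 3.14].

INTERFACE

Orientations are given as a unit quaternion [x, y, z, w].
In Python, from rig import monitor, vision, order gives the robot as it stands.
- The arm moves only by the shell command python3 -m pendant 'ROWS' [OPENING]. ROWS is JSON, a list of rows, each a list of 2 entries, a list of its own where there are three numbers: the shift along the tool's x, y, z as a fraction of full scale, then the turn about the tool's z as a fraction of full scale. In form: [[[dx, dy, dz], yaw], ...]. A call has 1 to 5 rows; each row is the pose to reach, as a shift and turn from the pose commanded when the call began, along the tool's axes at that moment; what a row does not reach only later rows make up. Full scale, the value 1, is 0.12 m for a shift and 60 degrees for a turn. A row lasts 1/8 s, in which the tool goes at most 62.5 mm and 10.7 degrees, less where a joint would pass 70% of its speed; a pose out of reach is approached as far as the arm can. A call with a number of a shift or a turn outside -1 to 1 is refused whole. A call with a gripper value outside its range is refused whole. OPENING is the finger opening in mm, from 0 to 95.1, set as the call begins (- or left out, the last holds). The fingers move at their own pace and stop on an object; the grip force is fixed at half the most. Time passes only in rows, so rows that repeat a pose let the fingers close. It gives the time, the measured TCP pose, the force, the opening and the grip force at its end, in the units of the state.
- monitor.state(): the state, without advancing time (a new reading comes with each control period).
- vision.grab_frame(name): name is "scene" or "top"; returns the picture (400x640x3 uint8, red, green, blue); there is no depth.
- vision.camera_info(name): a dict with "vertical_fov" (degrees; the focal length in pixels is half the picture's height over the tangent of half this angle, whatever the lens; pixels are square), "cx", "cy" (the principal point, pixels), "T" (4x4, takes a point from camera to world coordinates). Camera axes: x right, y up, looking along -z (the intrinsics and any distortion apply to the point x, -y, -z); pixel columns grow to the right and rows downward; lengths in m; the calibration is good to about 2 mm. A picture is of the moment at which its call begins. camera_info takes no time and is no camera call.
- order.job_done(): hands the job in; it is judged then, once.
The state is a dict: "time_s": time; "joints": joint angles; "dq": joint speeds; "tau": joint torques, N m; "position": TCP position; "tool_rot": TCP orientation; "force": force on the tool from outside, world axes, zero at the start; "wrist_torque": the same for the moment, N m; "grip_width": opening from 0.0 (shut) to 1.0 (fully open); "grasp_force": force on a finger pad.
Only numpy, scipy, OpenCV 4.12 (cv2) and the standard library are available. Lean on these libraries where they do the work, as an engineer would, in place of code of your own. Each camera call takes 0.05 s, during which the arm holds its last target. There are 200 camera calls.

## Working session

There is one attempt and no reset: what is moved stays moved. The work goes in short steps, Python scripts to look and compute and a shell command to move; the robot and the scene stay as the last step left them, time stands still between calls to the robot, and variables do not carry over. Pictures are saved under pics/ and viewed, at most 10 in all, crops included, and the job is handed in when it is done.

```bash
mkdir -p pics; ls
python3 - <<'E'
from rig import monitor, vision
import cv2,numpy as np
s=monitor.state();print(s)
for n in("scene","top"):
    im=vision.grab_frame(n);cv2.imwrite(f"pics/{n}0.png",im[:,:,::-1]);print(n,vision.camera_info(n))
E
```

```text
pics
{'time_s': 0.0, 'joints': array([-1.25259844e+00,  1.24510726e-01,  1.65165449e+00,  1.93941696e-05,
        1.36747130e+00, -8.26111421e-02]), 'dq': array([ 0.0003746 , -0.0012845 ,  0.00029652, -0.00124018,  0.00033567,
       -0.00033992]), 'tau': array([-1.02432336e-03, -4.17599416e+01, -3.59941506e+01,  7.73991714e-02,
        4.92640526e-02, -1.88938602e-04]), 'position': array([ 0.25338077, -0.59789821,  0.21339493]), 'tool_rot': array([ 9.79986013e-01,  1.99063734e-01, -1.10669302e-04, -1.01596795e-03]), 'force': array([0.21314785, 0.3867914 , 0.35208909]), 'wrist_torque': array([0.01525116, 0.00513974, 0.00178083]), 'grasp_force': 0.0, 'grip_width': 1.002649715052975}
scene {'vertical_fov': 53.33413966816801, 'cx': 322.1203590850156, 'cy': 192.78563887952325, 'T': array([[-0.1884349 , -0.57704408,  0.79467756,  1.34368561],
       [ 0.98194258, -0.09688956,  0.1624844 ,  0.29728281],
       [-0.0167647 ,  0.81094547,  0.58488152,  0.73711236],
       [ 0.        ,  0.        ,  0.        ,  1.        ]])}
top {'vertical_fov': 55.69803944127687, 'cx': 317.8743991256016, 'cy': 202.39969783981456, 'T': array([[ 0.01491291,  0.98219523, -0.1872702 ,  0.39114904],
       [-0.99986001,  0.01322753, -0.01024623,  0.12418812],
       [-0.00758668,  0.18739678,  0.982255  ,  0.91159359],
       [ 0.        ,  0.        ,  0.        ,  1.        ]])}
```

View pics/scene0.png

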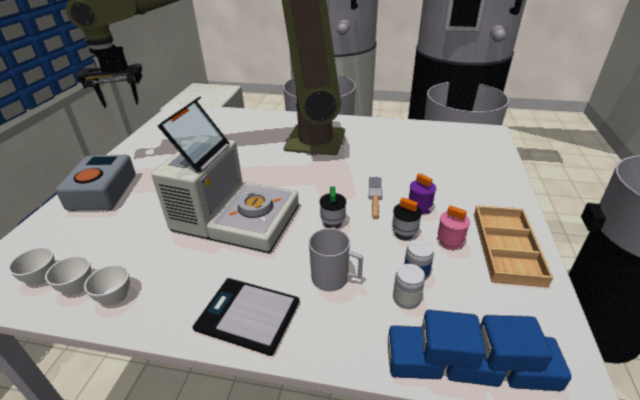

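View pics/top0.png

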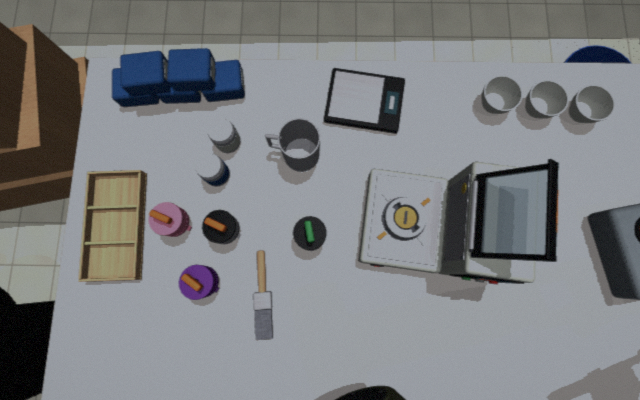

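Top view candidates for the orange-grip cup: black lid at (216,226), pink body at (163,217) and purple body at (192,283). In the scene view they are at (407,210), (455,220) and (424,185). I choose the black-lidded steel one. The green cup is at (309,233), and the collar is at (405,217) with orange lock marks near (426,202) and (382,236). The guard leans back over the housing on the right.

```bash
cat > h.py <<'E'
from rig import monitor, vision
import cv2,numpy as np
from scipy.spatial.transform import Rotation as R
def ray(n,px):
    c=vision.camera_info(n);f=200/np.tan(np.radians(c["vertical_fov"]/2));T=c["T"]
    d=T[:3,:3]@np.array([(px[0]-c["cx"])/f,-(px[1]-c["cy"])/f,-1.]);return T[:3,3],d
def onz(n,px,z):
    o,d=ray(n,px);return (o+d*(z-o[2])/d[2])
def proj(n,p):
    c=vision.camera_info(n);f=200/np.tan(np.radians(c["vertical_fov"]/2));T=c["T"]
    q=T[:3,:3].T@(np.array(p)-T[:3,3]);return np.array([c["cx"]+f*q[0]/-q[2],c["cy"]-f*q[1]/-q[2]])
def tri(p1,p2):
    A=[];b=[]
    for n,p in(("top",p1),("scene",p2)):
        o,d=ray(n,p);d=d/np.linalg.norm(d);M=np.eye(3)-np.outer(d,d);A.append(M);b.append(M@o)
    x=np.linalg.lstsq(np.vstack(A),np.hstack(b),rcond=None)[0];return x
def orange(im,box,lo=(3,120,90),hi=(22,255,255)):
    x0,y0,x1,y1=box;h=cv2.cvtColor(im[y0:y1,x0:x1],cv2.COLOR_RGB2HSV);m=cv2.inRange(h,lo,hi)
    cs,_=cv2.findContours(m,cv2.RETR_EXTERNAL,cv2.CHAIN_APPROX_NONE);out=[]
    for c in cs:
        a=cv2.contourArea(c)
        if a<4: continue
        M=cv2.moments(c);r=cv2.minAreaRect(c);bp=cv2.boxPoints(r)+[x0,y0]
        out.append((a,np.array([M['m10']/M['m00']+x0,M['m01']/M['m00']+y0]),bp,r))
    return sorted(out,key=lambda t:-t[0])
def crop(im,box,k,name):
    x0,y0,x1,y1=box;cv2.imwrite("pics/"+name,cv2.resize(im[y0:y1,x0:x1,::-1],None,fx=k,fy=k,interpolation=cv2.INTER_CUBIC))
E
python3 - <<'E'
from h import *
t=cv2.imread("pics/top0.png")[:,:,::-1].copy();s=cv2.imread("pics/scene0.png")[:,:,::-1].copy()
a=orange(t,(195,205,245,250))[0];b=orange(s,(390,190,425,222))[0]
print("grip top px",a[0],a[1],a[3],"scene",b[0],b[1]);print("tri",tri(a[1],b[1]))
for z in(.104,.116):
    P=np.array([onz("top",p,z) for p in a[2]]);e=P[1]-P[0];g=P[2]-P[1]
    print(z,onz("top",a[1],z),np.linalg.norm(e),np.linalg.norm(g),np.degrees(np.arctan2(e[1],e[0])),np.degrees(np.arctan2(g[1],g[0])))
for n,im,box in(("top",t,(365,180,445,260)),("scene",s,(215,175,300,235))):
  for o in orange(im,box,lo=(5,90,90),hi=(25,255,255)): print(n,o[0],o[1],onz(n,o[1],.06),onz(n,o[1],.084))
w=np.zeros((480,800,3),np.uint8)
c1=cv2.resize(t[180:250,345:465],None,fx=4,fy=4);c2=cv2.resize(t[200:255,190:245],None,fx=5,fy=5)
w[:280,:480]=c1;w[:275,490:765]=c2
c3=cv2.resize(s[180:240,215:300],None,fx=3,fy=3);w[290:470,:255]=c3;c4=cv2.resize(s[180:240,380:440],None,fx=3,fy=3);w[290:470,490:670]=c4
cv2.imwrite("pics/c0.png",w[:,:,::-1])
E
```

```text
grip top px 120.5 [214.21023513 223.88520055] ((19.299999237060547, 18.900001525878906), (21.0190372467041, 6.708203315734863), 26.56505012512207) scene 131.0 [408.36768448 203.69847328]
tri [0.49499608 0.35331203 0.105251  ]
0.104 [0.49502241 0.35510364 0.104     ] 0.014280670172373177 0.046425235518669575 -22.924008163280423 -115.33442427522364
0.116 [0.49347896 0.35167247 0.116     ] 0.014068474280256984 0.04573540484905238 -22.924008163280686 -115.33442427522358
top 347.5 [405.21678657 217.07434053] [ 0.52227737 -0.06564064  0.06      ] [ 0.51858185 -0.0602908   0.084     ]
top 21.5 [425.37984496 201.24031008] [ 0.55951711 -0.11269438  0.06      ] [ 0.55477208 -0.10601845  0.084     ]
top 20.5 [381.3495935  235.04065041] [ 0.48066212 -0.01087568  0.06      ] [ 0.47813943 -0.00706925  0.084     ]
scene 126.0 [254.67460317 201.15873016] [ 0.49530157 -0.07202462  0.06      ] [ 0.52537223 -0.05893465  0.084     ]
scene 10.5 [232.84126984 212.53968254] [ 0.55492081 -0.11444636  0.06      ] [ 0.58287829 -0.09985277  0.084     ]
scene 9.5 [276.07017544 199.56140351] [ 0.47784368 -0.01405864  0.06      ] [ 0.50853313 -0.00302326  0.084     ]
```

View pics/c0.png

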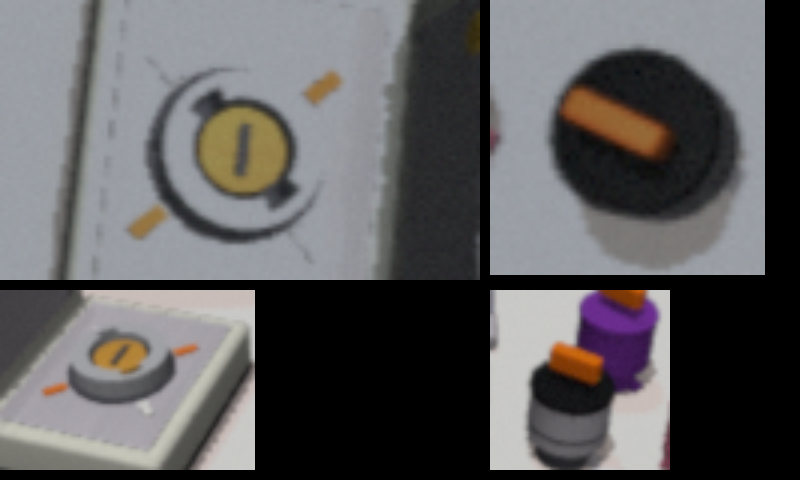

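The crop confirms it: black lid, steel body, bar running about 65° in world at (0.495, 0.353). The collar is at about (0.518, -0.063), with lock direction about -52.4° and entry about 37.6°. First move: lift high and go over to the cup.

```bash
p="python3 -m pendant"
$p '[[[0,0,-1],0],[[0,0,-1],0],[[0,0,-1],0]]' 60
$p '[[[0,0,-1],0],[[0,0,-1],0],[[0,0,-1],0]]' | tail -3
$p '[[[0.707,-0.93,0],0],[[0.707,-0.93,0],0],[[0.707,-0.93,0],0]]' >/dev/null
$p '[[[0.707,-0.93,0],0],[[0.707,-0.93,0],0],[[0.707,-0.93,0],0]]'
```

```text
time_s: 0.48
position: [0.2543, -0.6005, 0.342]
tool_rot: [0.98, 0.199, 0.001, 0.006]
force: [-0.3, -0.1, -0.3]
grip_width: 0.743
grasp_force: 0.0
force: [0.3, 0.3, -0.1]
grip_width: 0.632
grasp_force: 0.0
time_s: 1.6
position: [0.3231, -0.325, 0.4539]
tool_rot: [0.98, 0.2, -0.0, -0.0]
force: [0.5, -0.8, 0.1]
grip_width: 0.634
grasp_force: 0.0
```

```bash
p="python3 -m pendant"
$p '[[[0.707,-0.93,0],0],[[0.707,-0.93,0],0],[[0.707,-0.93,0],0]]' | grep -E "pos"
$p '[[[0.707,-0.93,0],0],[[0.707,-0.93,0],0],[[0.707,-0.93,0],0]]' | grep -E "pos"
$p '[[[0.707,-0.93,0],0],[[0.707,-0.93,0],0],[[0.707,-0.93,0],0]]' | grep -E "pos"
$p '[[[0.707,-0.93,0],0],[[0.707,-0.93,0],0],[[0.707,-0.93,0],0]]' | grep -E "pos"
$p '[[[0.707,-0.93,0.9],0],[[0.707,-0.93,0.9],-0.35],[[0.707,-0.93,0.9],-0.695],[[0.707,-0.93,0.9],-0.695],[[0.707,-0.93,0.9],-0.695]]'
cat >> h.py <<'E'
def theta():
    q=monitor.state()["tool_rot"];return np.degrees(np.arctan2(*R.from_quat(q).as_matrix()[[1,0],0]))
def go(p,th=None):
    """pendant units for a TCP world target and tool-x heading (deg)"""
    s=monitor.state();M=R.from_quat(s["tool_rot"]).as_matrix();d=M.T@(np.array(p)-s["position"])/.12
    y=0 if th is None else (theta()-th)/60
    print("pos",s["position"].round(4),"th",round(theta(),2),"move",d.round(3),"yaw",round(y,3),"t",s["time_s"])
E
python3 -c "
from h import *
go([.495,.353,.16],64.7)"
```

```text
position: [0.3579, -0.1896, 0.454]
position: [0.3928, -0.0537, 0.4537]
position: [0.4275, 0.0823, 0.453]
position: [0.4624, 0.2176, 0.4527]
time_s: 3.72
position: [0.4969, 0.3507, 0.3448]
tool_rot: [0.844, 0.536, -0.002, 0.001]
force: [0.3, 0.5, -0.0]
grip_width: 0.628
grasp_force: 0.0
pos [0.4969 0.3507 0.3448] th 64.87 move [ 0.016 -0.022  1.54 ] yaw 0.003 t 3.725
```

```bash
p="python3 -m pendant"
$p '[[[0.016,-0.022,1],0],[[0.016,-0.022,1],0],[[0.016,-0.022,1],0]]' | grep pos
$p '[[[0,0,0.6],0],[[0,0,0.6],0],[[0,0,0.6],0]]' | grep -E "pos|force"
python3 -c "
from h import *
go([.495,.353,.088],64.7)
crop(vision.grab_frame('scene'),(350,120,470,250),4,'s1.png')"
```

```text
position: [0.4921, 0.3515, 0.2198]
position: [0.4954, 0.3553, 0.1568]
force: [0.1, 0.0, -0.1]
grasp_force: 0.0
pos [0.4954 0.3553 0.1568] th 64.62 move [-0.019  0.005  0.573] yaw -0.001 t 4.475
```

View pics/s1.png

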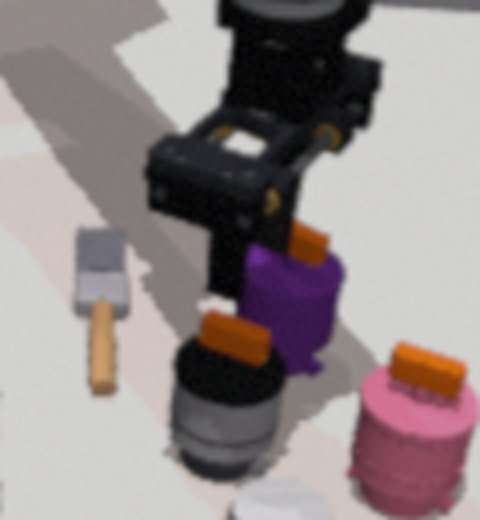

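```bash
python3 -c "
from h import *
for p in ([.4954,.3553,.157],[.523,.342,.157],[.468,.368,.157],[.495,.353,.104]): print(proj('scene',p), (proj('scene',p)-[350,120])*4)
s=monitor.state();print(R.from_quat(s['tool_rot']).as_matrix().round(2))"
```

```text
[411.97709098 187.45573955] [247.90836393 269.82295818]
[406.39373423 193.27131833] [225.57493693 293.08527333]
[417.10664679 181.8864213 ] [268.42658714 247.54568521]
[408.72981775 203.97062066] [234.919271   335.88248264]
[[ 0.43  0.9   0.  ]
 [ 0.9  -0.43  0.  ]
 [ 0.    0.   -1.  ]]
```

The view shows the near fingertip at (406,193), where the projection puts it, and the orange bar straight below at (408,204). So the arm is aligned and I can descend and grip.

```bash
p="python3 -m pendant"
$p '[[[-0.019,0,0.575],0],[[-0.019,0,0.575],0],[[-0.019,0,0.575],0]]' | grep -E "pos|force"
$p '[[[0,0,0],0],[[0,0,0],0],[[0,0,0],0],[[0,0,0],0],[[0,0,0],0]]' 5 
$p '[[[0,0,-1],0],[[0,0,-1],0],[[0,0,-1],0]]'
python3 -c "
from h import *
go([.518,-.063,.26],37.6)"
```

```text
position: [0.4941, 0.3539, 0.0878]
force: [0.0, -0.4, 0.3]
grasp_force: 0.0
time_s: 5.52
position: [0.493, 0.3533, 0.0857]
tool_rot: [0.845, 0.535, -0.0, 0.0]
force: [0.5, -0.6, -0.2]
grip_width: 0.16
grasp_force: 0.4
time_s: 5.9
position: [0.4959, 0.355, 0.2122]
tool_rot: [0.845, 0.535, 0.006, 0.0]
force: [0.6, 0.6, -2.5]
grip_width: 0.151
grasp_force: 30.0
pos [0.4959 0.355  0.2122] th 64.67 move [-3.066  1.66  -0.417] yaw 0.451 t 5.9
```

```bash
p="python3 -m pendant"
$p '[[[-0.5,0.27,-0.3],0],[[-0.9,0.488,-0.35],0],[[-0.9,0.488,-0.35],0]]' >/dev/null
$p '[[[-0.5,0.27,0],0],[[-0.95,0.51,0],0],[[-0.95,0.51,0],0]]' >/dev/null
$p '[[[-0.5,0.27,0],0],[[-0.95,0.51,0],0],[[-0.95,0.51,0],0]]' >/dev/null
$p '[[[-0.26,0.15,0],0.15],[[-0.26,0.15,0],0.3],[[-0.26,0.15,0],0.451],[[-0.26,0.15,0],0.451],[[-0.26,0.15,0],0.451]]'
python3 -c "
from h import *
go([.518,-.063,.22],37.6)
t=vision.grab_frame('top');s=vision.grab_frame('scene')
w=np.zeros((480,800,3),np.uint8);w[:,:400]=cv2.resize(t[150:270,350:450],(400,480));w[:,400:]=cv2.resize(s[120:240,200:300],(400,480))
cv2.imwrite('pics/m1.png',w[:,:,::-1])"
```

```text
time_s: 7.65
position: [0.5157, -0.0625, 0.2469]
tool_rot: [0.946, 0.324, -0.0, -0.001]
force: [-0.4, 1.0, -2.6]
grip_width: 0.157
grasp_force: 30.0
pos [ 0.5157 -0.0625  0.2469] th 37.82 move [0.013 0.016 0.224] yaw 0.004 t 7.65
```

View pics/m1.png

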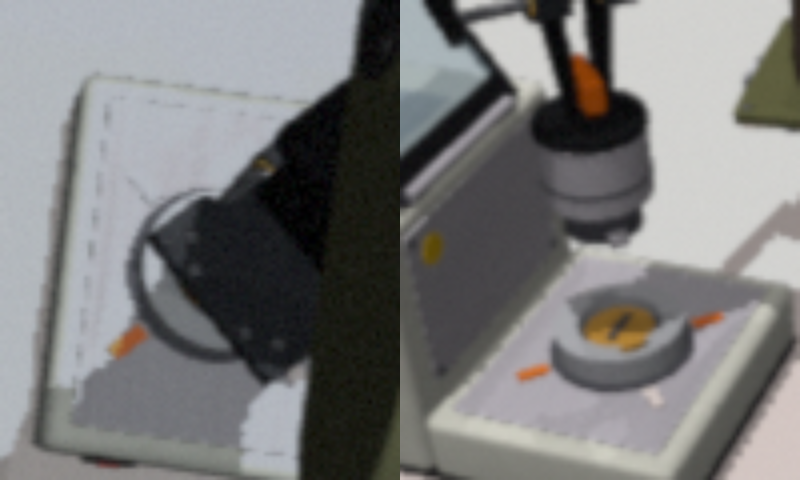

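The cup hangs upright (lid centre about (248,151) in scene), just above and behind the collar at (255,206). Next I check its offset in the hand.

Run:
```python
from h import *
s=monitor.state();p=s["position"];im=vision.grab_frame("scene")
g=cv2.GaussianBlur(cv2.cvtColor(im,cv2.COLOR_RGB2GRAY),(3,3),0)
for r in range(146,176,3):
    print(r,g[r,226:272].tolist())
gz=p[2]+.016
for h in(-.018,-.030,-.055,-.080): 
    c=p[:2].tolist()+[gz+h]; print(h,proj("scene",c),[proj("scene",[c[0]+k*.19*.036,c[1]-k*.98*.036,c[2]])[0].round(1) for k in(1,-1)])
a=orange(im,(236,130,260,152));print("orange",a[0][1],"pred grip",proj("scene",[p[0],p[1],gz]))
for q in([.518,-.063,.084],[.518,-.063,.079]):print(q,proj("scene",q),proj("top",q))
```

```text
146 [129, 110, 108, 127, 141, 133, 110, 85, 62, 45, 36, 32, 27, 23, 18, 12, 10, 16, 32, 51, 64, 68, 68, 66, 59, 42, 23, 13, 12, 12, 13, 13, 18, 36, 79, 138, 185, 205, 209, 210, 210, 210, 209, 209, 210, 210]
149 [92, 96, 99, 97, 93, 85, 66, 42, 25, 21, 21, 22, 21, 21, 20, 17, 13, 12, 14, 19, 25, 28, 26, 22, 18, 14, 13, 13, 13, 12, 12, 13, 15, 19, 39, 88, 151, 194, 209, 210, 210, 210, 210, 210, 210, 210]
152 [93, 88, 86, 83, 76, 66, 48, 27, 14, 13, 15, 15, 14, 13, 14, 14, 15, 15, 14, 13, 12, 14, 15, 13, 13, 16, 17, 19, 20, 20, 19, 19, 18, 24, 54, 110, 168, 200, 209, 209, 210, 210, 209, 210, 210, 210]
155 [79, 75, 72, 70, 70, 69, 64, 52, 36, 24, 18, 16, 17, 18, 18, 19, 19, 19, 19, 19, 18, 17, 18, 19, 19, 18, 19, 20, 22, 28, 39, 52, 63, 68, 79, 112, 160, 196, 208, 210, 210, 210, 210, 210, 210, 210]
158 [71, 71, 71, 70, 70, 70, 70, 70, 71, 73, 74, 72, 69, 67, 64, 65, 63, 58, 55, 56, 55, 55, 59, 65, 72, 75, 76, 79, 83, 84, 83, 82, 80, 77, 76, 94, 139, 185, 206, 210, 210, 210, 210, 210, 210, 210]
161 [71, 71, 70, 70, 70, 70, 71, 71, 73, 76, 80, 86, 94, 101, 104, 105, 106, 106, 105, 104, 104
[... 767 characters left out ...]
, 71, 71, 71, 72, 74, 79, 86, 90, 93, 96, 98, 100, 102, 103, 103, 102, 100, 97, 94, 91, 88, 83, 74, 64, 54, 50, 74, 133, 186, 206, 209, 210, 210, 210, 209, 210, 210, 210, 209]
-0.018 [246.99365034 147.64550887] [np.float64(232.8), np.float64(261.2)]
-0.03 [247.59433635 151.79128799] [np.float64(233.5), np.float64(261.7)]
-0.055 [248.81936479 160.24611675] [np.float64(234.9), np.float64(262.8)]
-0.08 [250.00996004 168.46329647] [np.float64(236.3), np.float64(263.7)]
orange [246.75988701 140.8079096 ] pred grip [246.07671002 141.31702455]
[0.518, -0.063, 0.084] [254.13042131 199.42119368] [406.45558131 217.35215953]
[0.518, -0.063, 0.079] [254.3415967  200.87197077] [405.95455876 217.6871275 ]
```

```bash
p="python3 -m pendant"
$p '[[[0.02,0.013,0.46],0.003],[[0.02,0.013,0.46],0.003],[[0.02,0.013,0.46],0.003],[[0.02,0.013,0.46],0.003]]' >/dev/null
python3 -c "
from h import *
go([.5185,-.0622,.168],37.6)"
```

```text
pos [ 0.52   -0.0638  0.1951] th 37.43 move [-0.002 -0.019  0.226] yaw -0.003 t 8.3
```

```bash
p="python3 -m pendant"
$p '[[[0,-0.008,0.1],0],[[0,-0.008,0.17],0],[[0,-0.008,0.17],0]]' | grep -E "pos|force"
python3 -c "
from h import *
go([.5185,-.0622,.168],37.6)"
$p '[[[0,0,0.02],0],[[0,0,0.05],0],[[0,0,0.05],0]]' | grep -E "pos|force"
python3 -c "
from h import *
go([.5185,-.0622,.168],37.6)"
```

```text
position: [0.5171, -0.0625, 0.1706]
force: [-0.8, -1.4, -2.9]
grasp_force: 30.0
pos [ 0.5171 -0.0625  0.1706] th 37.43 move [0.011 0.005 0.022] yaw -0.003 t 8.675
position: [0.5186, -0.0626, 0.1662]
force: [1.6, 0.5, -2.0]
grasp_force: 30.0
pos [ 0.5186 -0.0626  0.1662] th 37.42 move [ 0.001 -0.003 -0.015] yaw -0.003 t 9.05
```

```bash
p="python3 -m pendant"
$p '[[[0,0,0.03],0],[[0,0,0.06],0],[[0,0,0.06],0]]' | grep -E "pos|force"
$p '[[[0,0,0.02],0],[[0,0,0.04],0],[[0,0,0.04],0]]' | grep -E "pos|force"
$p '[[[0,0,0],0]]' | grep -E "pos|force"
```

```text
position: [0.5188, -0.0626, 0.1599]
force: [1.2, 1.5, 5.1]
grasp_force: 30.0
position: [0.5189, -0.0627, 0.1556]
force: [-0.4, 3.3, 6.0]
grasp_force: 30.0
position: [0.5189, -0.0626, 0.1556]
force: [-0.3, 2.0, 6.7]
grasp_force: 30.0
```

```bash
p="python3 -m pendant"
$p '[[[0,0,0.02],0],[[0,0,0.04],0],[[0,0,0.04],0],[[0,0,0.04],0],[[0,0,0.04],0]]' | grep -E "pos|force"
python3 -c "
from h import *
go([.5185,-.0622,.151],-52.4)
print(monitor.state()['wrist_torque'])"
```

```text
position: [0.519, -0.0627, 0.1512]
force: [-0.5, 1.7, 8.1]
grasp_force: 30.0
pos [ 0.519  -0.0627  0.1512] th 37.42 move [-0.001 -0.006  0.002] yaw 1.497 t 10.55
[ 0.63488141  0.16447929 -0.00608199]
```

```bash
p="python3 -m pendant"
$p '[[[0,0,0.013],0],[[0,0,0.013],0],[[0,0,0.013],0.1],[[0,0,0.013],0.22],[[0,0,0.013],0.35]]' | grep -E "pos|force"
python3 -c "
from h import *
go([.5189,-.0627,.150],-52.4)
print(monitor.state()['wrist_torque'])"
```

```text
position: [0.5193, -0.0631, 0.1498]
force: [-0.2, 1.0, 7.9]
grasp_force: 30.0
pos [ 0.5193 -0.0631  0.1498] th 16.2 move [-0.002 -0.004 -0.002] yaw 1.143 t 11.175
[0.30488888 0.02249129 0.07520712]
```

Turning freely; on to the rest.

```bash
p="python3 -m pendant"
$p '[[[0,0,0],0.12],[[0,0,0],0.24],[[0,0,0],0.36],[[0,0,0],0.48],[[0,0,0],0.6]]' | grep -E "pos|force"
$p '[[[0,0,0],0.12],[[0,0,0],0.24],[[0,0,0],0.36],[[0,0,0],0.48],[[0,0,0],0.545]]' | grep -E "pos|force"
$p '[[[0,0,0],0],[[0,0,0],0]]' | grep -E "force"
python3 -c "
from h import *
go([.5189,-.0627,.150],-52.4)
print(monitor.state()['wrist_torque'])
t=vision.grab_frame('top');s=vision.grab_frame('scene')
w=np.zeros((480,800,3),np.uint8);w[:,:400]=cv2.resize(t[150:270,350:450],(400,480));w[:,400:]=cv2.resize(s[120:240,200:300],(400,480))
cv2.imwrite('pics/m2.png',w[:,:,::-1])"
```

```text
position: [0.5191, -0.0634, 0.1498]
force: [0.5, -0.6, 7.8]
grasp_force: 30.0
position: [0.519, -0.0633, 0.1497]
force: [-0.1, 1.5, 8.0]
grasp_force: 30.0
force: [-0.7, 0.0, 8.1]
grasp_force: 30.0
pos [ 0.519  -0.0633  0.1497] th -52.28 move [-0.005 -0.003 -0.003] yaw 0.002 t 12.675
[ 0.22183858  0.13151404 -0.03834914]
```

View pics/m2.png

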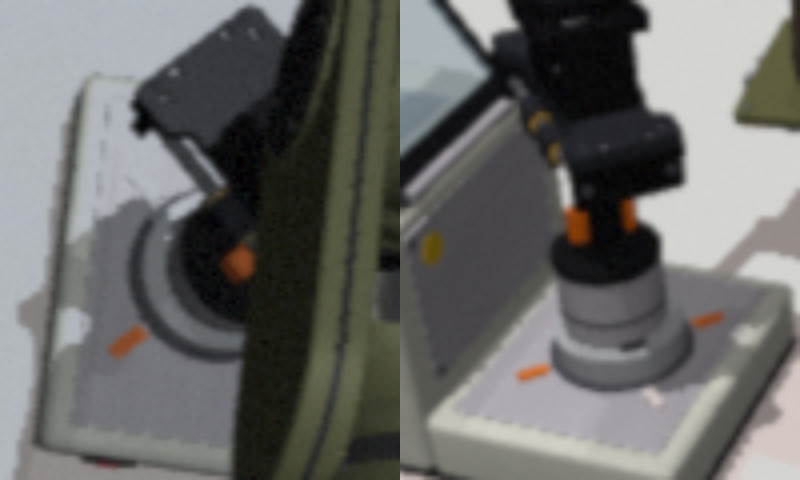

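The bar lies in line with the orange lock marks at (232,214) and (377,200). Let it up.

```bash
p="python3 -m pendant"
$p '[[[0,0,-0.02],0],[[0,0,-0.045],0],[[0,0,-0.045],0]]' | grep -E "pos|force"
$p '[[[0,0,0],0],[[0,0,0],0],[[0,0,0],0]]' 40 | grep -E "pos|force|width"
```

```text
position: [0.5189, -0.0633, 0.1548]
force: [0.3, 0.5, 5.7]
grasp_force: 30.0
position: [0.5181, -0.0629, 0.1533]
force: [-0.3, 0.0, 4.0]
grip_width: 0.394
grasp_force: 2.0
```

```bash
p="python3 -m pendant"
$p '[[[0,0,0],0],[[0,0,0],0]]' 45 | grep -E "pos|force|width"
$p '[[[0,0,-0.5],0],[[0,0,-0.9],0],[[0,0,-0.9],0]]' | grep -E "pos|force|width"
$p '[[[0,0,-1],0],[[0,0,-1],0],[[0,0,-1],0]]' | grep -E "pos|force|width"
```

```text
position: [0.5182, -0.0627, 0.1533]
force: [0.1, -0.8, 4.9]
grip_width: 0.474
grasp_force: 2.1
position: [0.5199, -0.0631, 0.2655]
force: [0.5, -0.2, 0.9]
grip_width: 0.475
grasp_force: 0.0
position: [0.5193, -0.063, 0.3852]
force: [0.3, 0.1, 0.1]
grip_width: 0.47
grasp_force: 0.0
```

```bash
p="python3 -m pendant"
$p '[[[0,0,-0.25],-0.18],[[0,0,-0.25],-0.36],[[0,0,-0.25],-0.54],[[0,0,-0.25],-0.7],[[0,0,-0.25],-0.75]]' 0 | grep -E "pos|force|width"
python3 - <<'E'
from h import *
s=vision.grab_frame("scene");crop(s,(150,80,310,250),3,"s3.png")
a=orange(s,(225,150,285,200));[print("orange",o[0],o[1]) for o in a]
print("pred seated grip",proj("scene",[.5185,-.0625,.175]))
y=np.array([.129,.992,0]);C=np.array([.5185,-.0625,0]);H=C-.1*y+[0,0,.205]
for f in(1.8,1.9,2.0,2.1,2.2):
    e=H+.145*(np.cos(f)*y+np.sin(f)*np.array([0,0,1]));print(f,proj("top",e),proj("scene",e),e)
t=C-.23*y;t[2]=.41;go(t,-7.4)
E
```

```text
position: [0.5174, -0.0626, 0.4074]
force: [0.4, 0.1, 0.4]
grip_width: 0.027
grasp_force: 0.0
orange 125.5 [249.24037185 171.76759628]
pred seated grip [250.19864666 171.71518261]
1.8 [532.32715152 203.67290038] [192.82432501 104.54057453] [ 0.50135018 -0.19438075  0.34620791]
1.9 [540.126456  205.4370182] [188.28538121 105.42889689] [ 0.49955287 -0.20820197  0.34221351]
2.0 [546.99831834 207.2936796 ] [184.08434614 106.84471275] [ 0.49781597 -0.22155856  0.33684813]
2.1 [552.85077627 209.20963601] [180.2641207 108.76071  ] [ 0.49615685 -0.23431706  0.33016536]
2.2 [557.6198484 211.1518382] [176.86072753 111.14382142] [ 0.49459209 -0.24635     0.32223198]
pos [ 0.5174 -0.0625  0.4074] th -7.11 move [-1.000e-03  1.916e+00 -2.200e-02] yaw 0.005 t 15.2
```

View pics/s3.png

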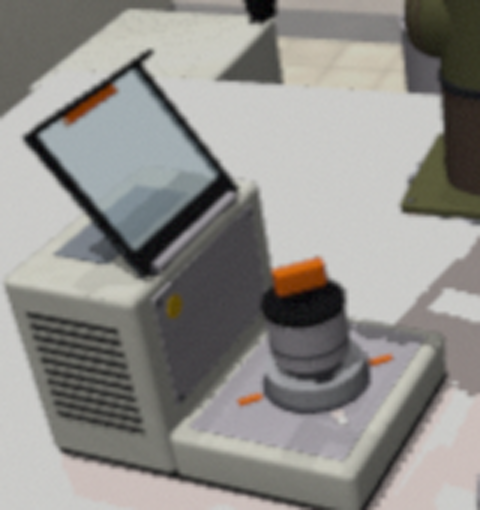

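The cup sits at (249,172), as predicted for seated, with the bar along the lock marks. The guard edge is at about (180,112), giving φ≈2.1. Next I go over and behind the guard.

```bash
p="python3 -m pendant"
$p '[[[0,0.5,-0.03],0],[[0,0.96,-0.03],0],[[0,0.96,-0.03],0]]' | grep -E "pos|force"
$p '[[[0,0.5,0],0],[[0,0.96,0],0],[[0,0.96,0],0]]' | grep -E "pos|force"
$p '[[[0,0,0.5],0],[[0,0,0.93],0],[[0,0,0.93],0]]' | grep -E "pos|force"
python3 - <<'E'
from h import *
y=np.array([.129,.992,0]);C=np.array([.5185,-.0625,0]);t=C-.175*y;t[2]=.295;go(t,-7.4)
E
```

```text
position: [0.5024, -0.1795, 0.4114]
force: [-0.1, 0.6, -0.9]
grasp_force: 0.0
position: [0.4882, -0.2928, 0.4117]
force: [-0.2, 1.3, -0.3]
grasp_force: 0.0
position: [0.4869, -0.2878, 0.2964]
force: [-0.2, -0.2, 0.3]
grasp_force: 0.0
pos [ 0.4869 -0.2878  0.2964] th -7.19 move [ 0.021 -0.437  0.014] yaw 0.003 t 16.325
```

```bash
p="python3 -m pendant"
$p '[[[0,-0.2,0],0],[[0,-0.4,0],0],[[0,-0.6,0],0],[[0,-0.8,0],0],[[0,-0.97,0],0]]' | grep -E "pos|force"
$p '[[[0,-0.12,0],0],[[0,-0.24,0],0],[[0,-0.36,0],0],[[0,-0.48,0],0],[[0,-0.48,0],0]]' | grep -E "pos|force"
python3 - <<'E'
from h import *
y=np.array([.129,.992,0]);C=np.array([.5185,-.0625,0]);H=C-.1*y
d=monitor.state()["position"]-H;print("mill y from hinge",d@y);go(C)
s=vision.grab_frame("scene");crop(s,(150,60,310,230),3,"s4.png")
E
```

```text
position: [0.5051, -0.1751, 0.3073]
force: [0.2, -2.7, 3.6]
grasp_force: 1.2
position: [0.5109, -0.1172, 0.3027]
force: [0.3, 0.7, -0.2]
grasp_force: 0.0
mill y from hinge 0.044845484314936616
pos [ 0.5109 -0.1172  0.3027] th -7.19 move [ 0.008 -0.456  2.524] yaw 0 t 17.575
```

View pics/s4.png

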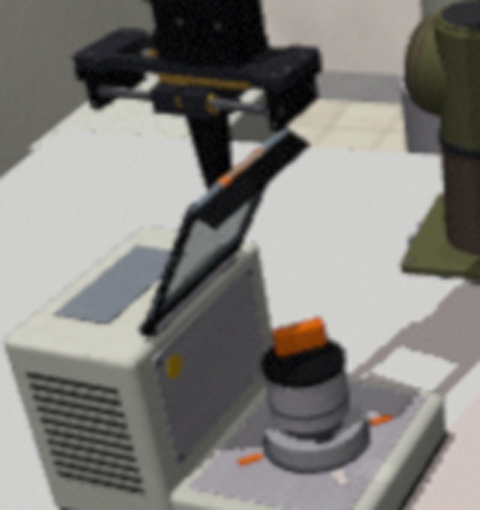

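The guard is now past upright, leaning forward with its edge at about (240,115). Next is the arc down.

```bash
p="python3 -m pendant"
$p '[[[0,-0.13,0.05],0],[[0,-0.25,0.12],0],[[0,-0.36,0.22],0],[[0,-0.46,0.34],0],[[0,-0.5,0.47],0]]' | grep -E "pos|force"
$p '[[[0,-0.02,0.08],0],[[0,-0.03,0.16],0],[[0,-0.03,0.22],0],[[0,-0.03,0.26],0],[[0,-0.03,0.26],0]]' | grep -E "pos|force"
```

```text
position: [0.5186, -0.0576, 0.2457]
force: [1.4, 0.3, 1.0]
grasp_force: 0.7
position: [0.5187, -0.0559, 0.215]
force: [0.0, -0.3, 0.2]
grasp_force: 0.0
```

```bash
p="python3 -m pendant"
$p '[[[0,0,0.03],0],[[0,0,0.05],0],[[0,0,0.05],0]]' | grep -E "pos|force"
$p '[[[0,0,0.01],0],[[0,0,0.02],0],[[0,0,0.02],0]]' | grep -E "pos|force"
```

```text
position: [0.5192, -0.0557, 0.2103]
force: [-0.2, 0.7, 3.6]
grasp_force: 1.8
position: [0.5193, -0.0557, 0.2101]
force: [-5.9, 1.2, 11.7]
grasp_force: 6.2
```

At the stop: z is 0.210 and the force is rising. Retract and check.

```bash
p="python3 -m pendant"
$p '[[[0,0,-0.5],0],[[0,0,-1],0],[[0,0,-1],0]]' | grep -E "pos|force"
$p '[[[-0.9,0,-0.5],0],[[-0.9,0,-0.5],0],[[-0.9,0,-0.5],0],[[-0.9,0,-0.5],0]]' | grep -E "pos|force"
python3 - <<'E'
from h import *
t=vision.grab_frame('top');s=vision.grab_frame('scene')
w=np.zeros((480,800,3),np.uint8);w[:,:400]=cv2.resize(t[150:270,350:450],(400,480));w[:,400:]=cv2.resize(s[110:254,180:300],(400,480))
cv2.imwrite('pics/e.png',w[:,:,::-1])
E
```

```text
position: [0.5212, -0.0561, 0.3337]
force: [-0.8, 0.4, -0.4]
grasp_force: 0.0
position: [0.4118, -0.0419, 0.3857]
force: [-0.4, 0.4, -0.0]
grasp_force: 0.0
```

View pics/e.png

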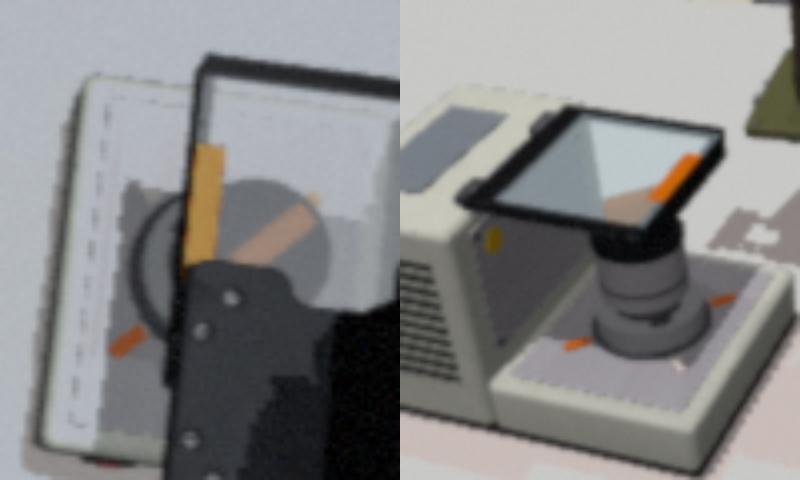

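The guard lies level over the cup. The bar, seen through the guard at about (418,208) in the top view, still lines up with the lock marks, and the robot is clear.

```bash
python3 -c "
from rig import order
print(order.job_done())"
```

```text
the job is handed in; nothing more can be done
None
```

The orange cup is seated and locked in the mill's collar, the guard is folded fully down over it, the arm is clear, and the job is handed in; no verdict came back, so this rests on my last camera images and force readings.

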